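# Let the pedal bin's lid down gently

### The job

Someone has propped the little pedal bin open by standing a jar of pebbles on its pedal. Lift that jar off slowly, so that the sprung pedal rises with it and the lid sinks shut over a second or more instead of slamming, then stand the jar gently upright inside the rim of the terracotta saucer and let go.

Things in the scene. Friction and masses are not known exactly. Their poses are not given: they have to be found in the camera images.
- bin_pedal (a joint): how far the pedal of the small grey pedal bin is pressed, in m: 0.03 = right down and the bin's lid wide open (start), 0 = up and lid shut. The lid is linked to it (0.04 rad per mm), hinged on the rim away from the pedal, 294 mm along x from the pedal's middle. Spring and lid push the pedal up with about 3 N. Rising faster than 0.08 m/s makes the lid slam.
- pedal_top (a point): middle of the top of the pedal plate (steel, 84 mm in x, 100 in y); x points level to the bin (180 x 180 mm, 150 tall, fixed to the table), z up. It moves straight up and down: 25 mm above the table when down, 55 mm when up. Bin wall 110 mm away along x; lid's free edge 98 mm along x and 157 mm above the table when shut, about 220 and 335 mm when open.
- jar: slim closed glass jar of pebbles standing upright on the pedal: a cylinder 60 mm in diameter, 110 mm tall with its aluminium cap (16 mm tall, same diameter), 0.5 to 0.7 kg; its weight holds the pedal down. Origin: centre of its underside, z up. Grip it from above, fingers closing along the pedal's y. The wider, taller jar (80 x 150 mm) on the table is not part of the job.
- saucer: low terracotta saucer, loose on the table: 108 mm across at the foot, 124 mm at the rim, 18 mm tall; flat inside floor about 100 mm across, 8 mm above the table. Origin: centre of its underside, z up. The terracotta flowerpot (106 mm across, 80 mm tall) is not it.

How it is judged (in metres and radians):
On the way:
1. the lid has come fully down (value of joint bin_pedal below 0.002 m), for 0.2 s.
At the end, for the whole second after the job is handed in: The bin's lid is shut (pedal within 2 mm of fully up), and the jar stands upright (within 10 degrees), at rest and let go, on the floor of the saucer, inside its rim (within 26 mm of its centre), with the saucer still on the table (value of joint bin_pedal below 0.002 m and horizontal distance between jar and saucer below 0.026 m and z of jar in the frame of saucer between 0.003 and 0.014 m and angle between jar's own z axis and vertical below 0.17 rad and height (world z) of saucer below 0.01 m and linear speed of jar below 0.03 m/s); the robot touches nothing.
It fails at once if the lid slams: the pedal that is linked to it rises faster than 0.08 m/s (velocity of joint bin_pedal below -0.08 m/s).
It fails at once if the jar is dropped into the saucer: faster than 0.5 m/s within 50 mm of it (linear speed of jar above 0.5 m/s and distance between jar and saucer below 0.05 m).
It also fails if it takes over 48 s, if anything falls off the work surface, if the arm or the gripper's body presses on something with over 40 N, if the wrist force passes 120 N, or if a joint passes its speed limit or range.

### The arm

A 6-joint arm with a two-finger parallel gripper is mounted at the origin on the work surface. World frame = base frame: x ahead of the robot, y to its left, z up, the work surface at z = 0. Lengths are in m, angles in degrees, forces in N, time in s.
With the tool pointing down it reaches from about 0.35 to 0.8 m from the base axis. Payload 7.3 kg.
Tool frame: the origin (TCP) lies midway between the tips of the shut fingers; the grasp point (between the pads) lies env.hold_point_z behind it (env.hold_point_z is the distance from the TCP to the grasp point, in m); z points along the fingers, y is the line along which they close (so a half turn about z gives the same grasp; the last joint's range is limited). The gripper opens to 85 mm and grips with 20 to 120 N. Pads are 22 mm wide; open, the fingers measure 114 mm over their backs; the gripper's body (76 mm by 85 mm) begins 54 mm behind the grasp point. The pads swing forward as they close: fully open they stand 13 mm farther back than shut.
Start: joints at [61.478, 19.595, 87.324, -0, 73.075, -8.365], TCP at [0.181, 0.493, 0.197] pointing down, gripper open.
Joint ranges: [-145.02, 145.02], [-44.19, 115.74], [2.07, 154.8], [-57.11, 237.11], [16.16, 152.29], [-177.93, 177.93]. Speed limits (degrees/s): [147.25, 147.25, 180, 180, 180, 180].

### API

Orientations are given as [roll, pitch, yaw] about the fixed x, y, z axes, in that order (R = Rz(yaw) Ry(pitch) Rx(roll)).
In Python, from station import env, vision, readout gives the robot as it stands (env), with the cameras (vision) and the readings (readout).
- The arm moves only by the tool nudge_tcp, called as name(argument=value, ...) on one line, values as JSON. Schema: {"type":"object","properties":{"motion":{"type":"object","properties":{"increments":{"type":"array","items":{"type":"array","items":{"type":"number"},"minItems":6,"maxItems":6},"minItems":1,"maxItems":12}},"additionalProperties":false,"required":["increments"]},"aperture":{"type":"number"},"clamp_n":{"type":"number"},"only":{"type":"string"},"quiet":{"type":"boolean"},"lines":{"type":"string"}},"required":["motion"],"additionalProperties":false}. motion is an object whose key "increments" holds a list of rows, 1 to 12 of them, each of 6 numbers: dx, dy, dz in shares of 0.8 m (1.0 is 0.8 m), then a rotation vector rx, ry, rz in a scale on which 1.0 is 2 pi rad; each row is the pose to reach, as a shift and turn from the pose commanded when the call began, along the tool's axes at that moment; what a row does not reach only later rows make up. A row lasts 1/10 s, in which the tool goes at most 0.05 m and 8.59 degrees, less where a joint would pass 70% of its speed; a pose out of reach is approached as far as the arm can. aperture is the opening from 0.0 (shut) to 1.0 (fully open), set as the call begins (left out keeps the last). The fingers move at their own pace and stop on an object; clamp_n is the grip in N (left out, the last holds). Time passes only in rows, so rows that do not move let the fingers close. The tool returns the time, the measured TCP pose, the force, the opening and the grip force at its end. only (a regular expression) keeps the lines of the reply that match it, lines (a string "A,B") keeps lines A to B, and quiet returns only ok. No shift or turn number may pass 1 either way. Input that does not fit is refused with a message, and nothing moves.
- readout.state(): the state, without advancing time (a new reading comes with each control period).
- vision.read_camera(name): name is "side" or "top" or "wrist"; returns a dict with "image" (384x512x3 uint8, red, green, blue), "K" (3x3 intrinsics, pixels), "k1" (the pictures are not rectified: a ray, as slopes to the right and down, at radius r is drawn at 1 + k1 r^2 times it, then the intrinsics apply), "eye" and "attitude" of the camera in the world. Camera axes: x right, y up, looking along -z (the intrinsics and any distortion apply to the point x, -y, -z); pixel columns grow to the right and rows downward; lengths in m; the calibration is good to about 2 mm. A picture is of the moment at which its call begins. There is no depth.
- env.job_done(): hands the job in; it is judged then, once.
The state is a dict: "t": time; "joints": joint angles; "dq": joint speeds; "effort": joint torques, N m; "position": TCP position; "eef_rot": TCP orientation; "ft_force": force on the tool from outside, world axes, zero at the start; "torque": the same for the moment, N m; "grip_width": opening from 0.0 (shut) to 1.0 (fully open); "grip_force": force on a finger pad.
Only numpy, scipy, OpenCV 4.12 (cv2) and the standard library are available. Lean on these libraries where they do the work, as an engineer would, in place of code of your own. Each camera call takes 0.05 s, during which the arm holds its last target. There are 200 camera calls.

## Working session

There is one attempt and no reset: what is moved stays moved. The work goes in short steps, Python scripts to look and compute and a tool call to move; the robot and the scene stay as the last step left them, time stands still between calls to the robot, and variables do not carry over. Pictures are saved under pics/ and viewed, at most 10 in all, crops included, and the job is handed in when it is done.

```bash
ls; mkdir -p pics; python3 - <<'E'
from station import env, vision, readout
import cv2,json
s=readout.state();print(s,env.hold_point_z)
for n in("side","top"):
    c=vision.read_camera(n);cv2.imwrite(f"pics/{n}0.png",c["image"][:,:,::-1]);print(n,c["K"],c["k1"],c["eye"],c["attitude"])
E
```

```text
pics
station.py
{'t': 0.0, 'joints': array([ 6.14789023e+01,  1.96359486e+01,  8.73776204e+01, -2.42545304e-04,
        7.30722158e+01, -8.36601710e+00]), 'dq': array([ 0.03700155,  0.01155389,  0.0272047 , -0.0497457 ,  0.09923229,
       -0.04799683]), 'effort': array([-1.08271401e-03, -4.33675897e+01, -2.46013677e+01, -1.16988135e-04,
        7.86811346e-03, -2.28848262e-05]), 'position': array([0.18066982, 0.49246339, 0.19642802]), 'eef_rot': array([-1.79915094e+02, -1.22519039e-02,  1.59844981e+02]), 'ft_force': array([-0.05961058,  0.86769058, -0.1992721 ]), 'torque': array([ 0.03083281, -0.03138832,  0.0506942 ]), 'grip_force': 0.0, 'grip_width': 0.9992510003939223} 0.0187
side [[366.28871255   0.         255.41780861]
 [  0.         366.28871255 187.11025785]
 [  0.           0.           1.        ]] -0.09066811625452156 [0.4357422  0.56384429 0.73294682] [  46.2320049     0.84746703 -174.85248101]
top [[434.99214837   0.         255.95002478]
 [  0.         434.99214837 189.10680179]
 [  0.           0.           1.        ]] -0.062345393625277315 [ 0.31385415 -0.11304564  1.16966077] [  9.93928707   1.28463091 -90.90555685]
```

View pics/side0.png

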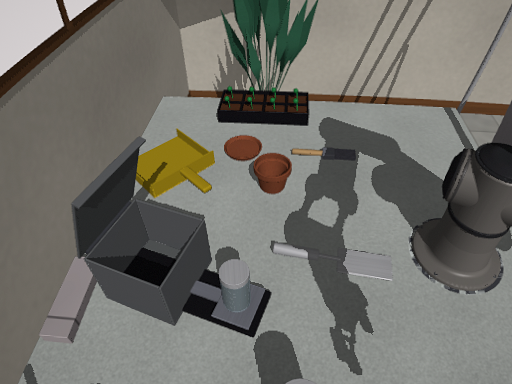

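View pics/top0.png

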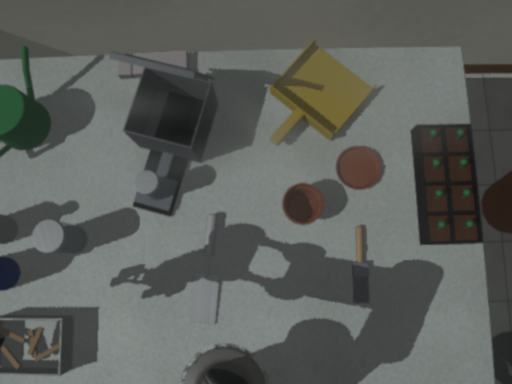

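Side: jar cap at about (235,268), saucer at (243,148). Top: cap at (148,182), saucer at (359,167), the wrong (wide) jar at (47,235). The lid is open. I'll enlarge these next.

```bash
cat > h.py <<'E'
import numpy as np,cv2
from scipy.spatial.transform import Rotation as R
from scipy.optimize import least_squares
def rot(a): return R.from_euler("xyz",a,degrees=True).as_matrix()
def proj(c,P):
    p=(np.atleast_2d(P)-c["eye"])@rot(c["attitude"]);s=np.c_[p[:,0],-p[:,1]]/-p[:,2:]
    s=s*(1+c["k1"]*(s**2).sum(1,keepdims=True));K=c["K"]
    return s*[K[0,0],K[1,1]]+K[:2,2]
def tri(obs,x0=(.4,.2,.05)):
    r=least_squares(lambda P:np.concatenate([(proj(c,P)[0]-uv) for c,uv in obs]),x0);return r.x,r.fun
def onz(c,uv,z): return np.r_[least_squares(lambda q:proj(c,[q[0],q[1],z])[0]-uv,(.4,.2)).x,z]
def circ(x,y,z,r,n=60):
    a=np.linspace(0,2*np.pi,n);return np.c_[x+r*np.cos(a),y+r*np.sin(a),0*a+z]
E
python3 - <<'E'
from station import env, vision, readout
from h import *
import pickle
S=vision.read_camera("side");T=vision.read_camera("top");pickle.dump((S,T),open("c0.pkl","wb"))
j,f=tri([(S,(235,268)),(T,(148,182))]);print("jar top",j,f)
s,f=tri([(S,(243,148)),(T,(359,167))]);print("saucer",s,f)
for c in(S,T): 
    h=cv2.cvtColor(c["image"],cv2.COLOR_RGB2HSV)
    m=((h[:,:,0]<12)|(h[:,:,0]>172))&(h[:,:,1]>110)&(h[:,:,2]>50)
    n,l,st,ce=cv2.connectedComponentsWithStats(m.astype(np.uint8))
    for i in range(1,n):
        if st[i,4]>150: print(st[i],ce[i])
def crop(c,x,y,w,h):
    return cv2.resize(c["image"][y:y+h,x:x+w,::-1],(400,300),interpolation=cv2.INTER_CUBIC)
cv2.imwrite("pics/crops.png",np.vstack([np.hstack([crop(S,180,245,100,75)*1,crop(T,110,140,100,75)]),np.hstack([crop(S,200,120,100,75),crop(T,310,130,100,75)])]))
E
```

```text
jar top [0.51902059 0.17082586 0.13575543] [ 0.23553588  0.05351846  0.01300136 -0.30648056]
saucer [ 0.57321155 -0.37350055  0.00398062] [-0.52756689 -0.1272589  -0.00561737  0.45810684]
[224 136  38  24 724] [242.54972376 147.2679558 ]
[ 254  153   37   41 1125] [271.86222222 171.48711111]
```

View pics/crops.png

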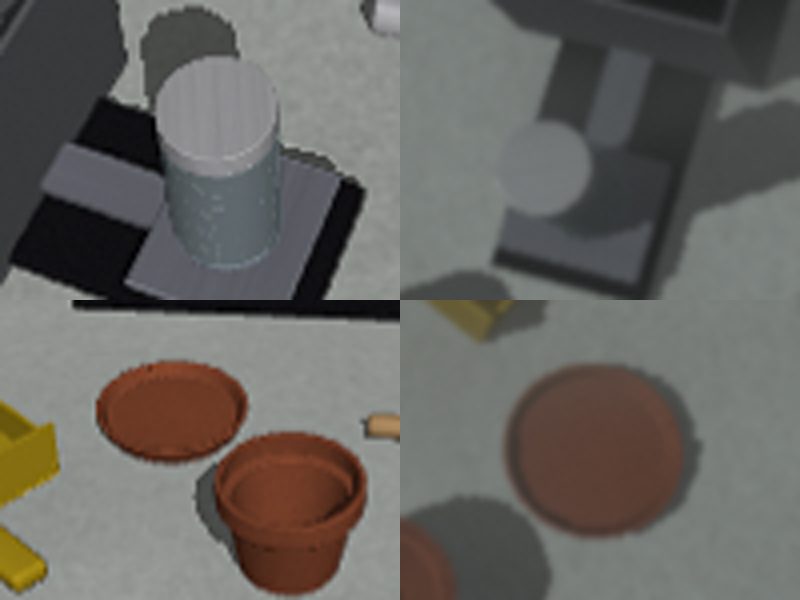

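Crops show: cap top-face centre at side (234.3,272.2) and top (146.3,182). Saucer rim centre at side (243.1,146.7) and top (358.8,167.5). Pedal plate corners at top (135,202.5), (169.5,210.8), (177.5,180).

```bash
python3 - <<'E'
from h import *
import pickle
S,T=pickle.load(open("c0.pkl","rb"))
j,f=tri([(S,(234.3,272.2)),(T,(146.3,182))]);print("jar top",j,f)
s,f=tri([(S,(243.1,146.7)),(T,(358.8,167.5))]);print("saucer",s,f)
c=[onz(T,p,.025) for p in[(135,202.5),(169.5,210.8),(177.5,180)]];print(c)
for a,b in((0,1),(1,2)):
    d=c[b]-c[a];print(np.linalg.norm(d),np.degrees(np.arctan2(d[1],d[0])))
cc=[onz(S,(180+x/4,245+y/4),.025) for x,y in[(128,283),(340,178),(293,298)]]
for a,b in((0,2),(2,1)):
    d=cc[b]-cc[a];print(np.linalg.norm(d),np.degrees(np.arctan2(d[1],d[0])))
print(cc)
def crop(c,x,y,w,h,cl):
    im=cv2.resize(c["image"][y:y+h,x:x+w,::-1],(400,300),interpolation=cv2.INTER_CUBIC)
    for P in cl:
        q=((proj(c,P)+.5-[x,y])*4).astype(int);cv2.polylines(im,[q],False,(0,255,0),1)
    return im
J=[circ(*j[:2],.135,.03),circ(*j[:2],.025,.03)];A=[circ(*s[:2],.018,.062),circ(*s[:2],0,.054)]
cv2.imwrite("pics/fit.png",np.vstack([np.hstack([crop(S,180,245,100,75,J),crop(T,110,140,100,75,J)]),np.hstack([crop(S,200,120,100,75,A),crop(T,310,130,100,75,A)])]))
E
```

```text
jar top [0.5200612  0.17664332 0.13000655] [ 0.17692802  0.04018361  0.00988739 -0.23145926]
saucer [ 0.57122461 -0.37145681  0.01059359] [-0.16906033 -0.04076815 -0.0018354   0.14670981]
[array([0.48474159, 0.23515864, 0.025     ]), array([0.46066982, 0.1410409 , 0.025     ]), array([0.54399669, 0.12078698, 0.025     ])]
0.09714730197269486 -104.3465536422878
0.08575306449346598 -13.661711602182285
0.0857809235162802 179.43027437774037
0.07399446408852689 -104.82622111841245
[array([0.56754092, 0.21829537, 0.025     ]), array([0.46282993, 0.14761741, 0.025     ]), array([0.48176424, 0.21914833, 0.025     ])]
```

View pics/fit.png

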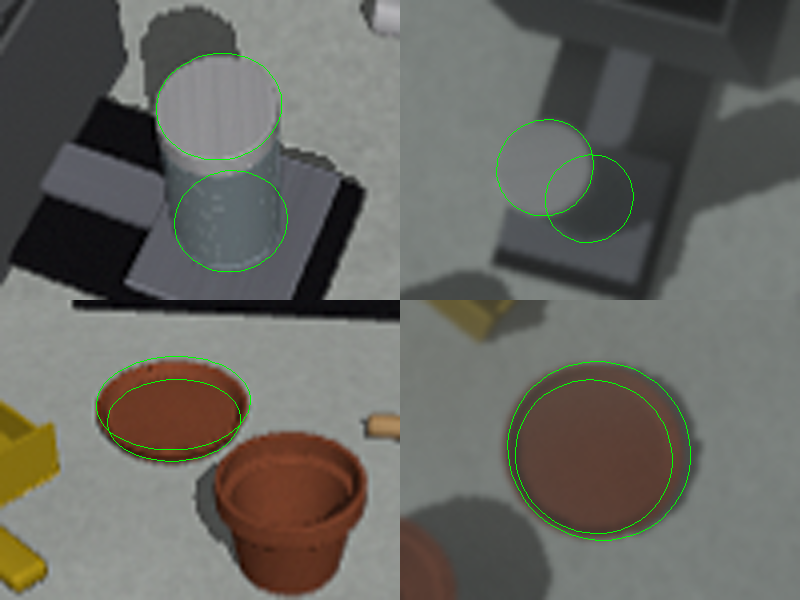

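```bash
cat >> h.py <<'E'
def delta(s,P,yaw):
    A=rot(s["eef_rot"]);B=rot([180,0,yaw])
    return np.round(A.T@(np.array(P)-s["position"]),4),np.round(R.from_matrix(A.T@B).as_rotvec(degrees=True),1)
E
python3 - <<'E'
from station import env, vision, readout
from h import *
print(delta(readout.state(),[.52,.176,.20],166))
E
```

```text
(array([-0.4276, -0.1804, -0.0032]), array([-0. , -0. , -6.2]))
```

Units first: shifts go in shares of 0.8 m and turns go in shares of 2 pi rad. So -0.428 m / 0.8 = -0.535, -0.415 m / 0.8 = -0.5188, -6 degrees / 360 = -0.0167.

nudge_tcp(motion={"increments":[[-0.0375, -0.0163, -0.0063, 0, 0, -0.0028], [-0.0875, -0.0375, -0.0125, 0, 0, -0.0056], [-0.1375, -0.0575, -0.0125, 0, 0, -0.0083], [-0.1875, -0.0788, -0.0125, 0, 0, -0.0111], [-0.2375, -0.1, -0.0125, 0, 0, -0.0139], [-0.2875, -0.1213, -0.0125, 0, 0, -0.0167], [-0.3375, -0.1425, -0.0125, 0, 0, -0.0167], [-0.3875, -0.1638, -0.0125, 0, 0, -0.0167], [-0.4375, -0.185, -0.0125, 0, 0, -0.0167], [-0.4875, -0.2063, -0.0125, 0, 0, -0.0167], [-0.5188, -0.2188, -0.0125, 0, 0, -0.0167], [-0.535, -0.225, -0.0125, 0, 0, -0.0167]]}, aperture=1.0, clamp_n=60)

```text
t: 1.4
position: [0.522, 0.1745, 0.2066]
eef_rot: [-180.0, -0.0, 165.7]
ft_force: [-0.8, 1.6, -0.5]
grip_width: 0.998
grip_force: 0.0
```

nudge_tcp(motion={"increments":[[0, 0, 0, 0, 0, 0], [0, 0, 0, 0, 0, 0], [0, 0, 0, 0, 0, 0]]})

```text
t: 1.7
position: [0.5196, 0.1776, 0.2072]
eef_rot: [180.0, -0.0, 165.9]
ft_force: [0.9, -0.1, 0.1]
grip_width: 1.002
grip_force: 0.0
```

```bash
python3 - <<'E'
from station import env, vision, readout
from h import *
import pickle
W=vision.read_camera("wrist");s=readout.state();pickle.dump(W,open("w.pkl","wb"))
print(s["position"],s["eef_rot"],W["eye"],proj(W,[[.52,.176,.135],[.52,.176,.025]]))
im=W["image"][:,:,::-1].copy()
for C in[circ(.52,.176,.135,.03),circ(.52,.176,.025,.03)]:cv2.polylines(im,[proj(W,C).astype(int)],False,(0,255,0),1)
cv2.imwrite("pics/w1.png",im)
E
```

```text
[0.51969983 0.17761307 0.20729307] [ 1.79982690e+02 -1.15966144e-02  1.65945743e+02] [0.43853525 0.19803587 0.3831555 ] [[255.98631179 196.67136472]
 [256.44467277 171.10453379]]
```

View pics/w1.png

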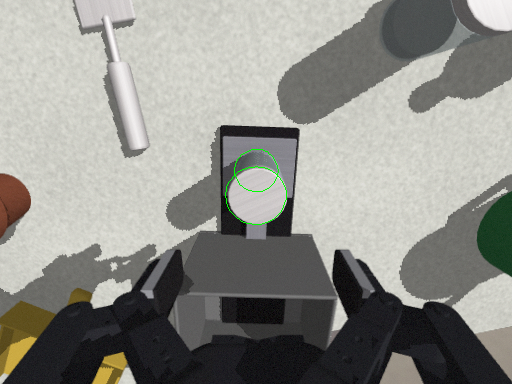

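The predicted circles lie on the cap (centre about (257,196)), the pedal is nearly square to the tool, and the fingers are clear of everything. Descending.

To row units: 0.126 m / 0.8 = 0.1575, 0.122 m / 0.8 = 0.1525.

nudge_tcp(motion={"increments":[[0, -0.0013, 0.0125, 0, 0, 0], [0, -0.0019, 0.0313, 0, 0, 0], [0, -0.0019, 0.05, 0, 0, 0], [0, -0.0019, 0.0688, 0, 0, 0], [0, -0.0019, 0.0875, 0, 0, 0], [0, -0.0019, 0.1063, 0, 0, 0], [0, -0.0019, 0.125, 0, 0, 0], [0, -0.0019, 0.1438, 0, 0, 0], [0, -0.0019, 0.1525, 0, 0, 0], [0, -0.0019, 0.1575, 0, 0, 0], [0, -0.0019, 0.1575, 0, 0, 0], [0, -0.0019, 0.1575, 0, 0, 0]]}, aperture=1.0, clamp_n=40)

```text
t: 2.95
position: [0.5206, 0.1752, 0.0816]
eef_rot: [180.0, 0.1, 165.9]
ft_force: [0.2, 0.7, 1.0]
grip_width: 1.001
grip_force: 0.0
```

nudge_tcp(motion={"increments":[[0, 0, 0, 0, 0, 0], [0, 0, 0, 0, 0, 0], [0, 0, 0, 0, 0, 0], [0, 0, 0, 0, 0, 0], [0, 0, 0, 0, 0, 0]]}, aperture=0.6, clamp_n=40)

```text
t: 3.45
position: [0.5209, 0.1752, 0.082]
eef_rot: [179.9, 0.1, 165.8]
ft_force: [0.4, 1.2, 6.4]
grip_width: 0.684
grip_force: 42.8
```

nudge_tcp(motion={"increments":[[0, 0, 0, 0, 0, 0], [0, 0, 0, 0, 0, 0], [0, 0, 0, 0, 0, 0], [0, 0, 0, 0, 0, 0], [0, 0, 0, 0, 0, 0], [0, 0, 0, 0, 0, 0], [0, 0, 0, 0, 0, 0], [0, 0, 0, 0, 0, 0]]}, aperture=0.3, clamp_n=40)

```text
t: 4.25
position: [0.521, 0.1752, 0.082]
eef_rot: [179.9, 0.1, 165.8]
ft_force: [0.1, 1.0, 5.2]
grip_width: 0.684
grip_force: 42.8
```

To row units: -0.009 m / 0.8 = -0.0113, -0.0075 m / 0.8 = -0.0094.

nudge_tcp(motion={"increments":[[0, 0, 0, 0, 0, 0], [0, 0, 0, 0, 0, 0], [0, 0, -0.0013, 0, 0, 0], [0, 0, -0.0025, 0, 0, 0], [0, 0, -0.0038, 0, 0, 0], [0, 0, -0.005, 0, 0, 0], [0, 0, -0.0063, 0, 0, 0], [0, 0, -0.0075, 0, 0, 0], [0, 0, -0.0094, 0, 0, 0], [0, 0, -0.0113, 0, 0, 0]]}, aperture=0.3, clamp_n=70)

```text
t: 5.25
position: [0.5202, 0.1749, 0.0902]
eef_rot: [-180.0, -0.0, 165.8]
ft_force: [0.7, 0.6, -4.3]
grip_width: 0.672
grip_force: 75.1
```

nudge_tcp(motion={"increments":[[0, 0, -0.0019, 0, 0, 0], [0, 0, -0.0038, 0, 0, 0], [0, 0, -0.0056, 0, 0, 0], [0, 0, -0.0075, 0, 0, 0], [0, 0, -0.0094, 0, 0, 0], [0, 0, -0.0113, 0, 0, 0], [0, 0, -0.0131, 0, 0, 0], [0, 0, -0.015, 0, 0, 0], [0, 0, -0.0169, 0, 0, 0], [0, 0, -0.0188, 0, 0, 0], [0, 0, -0.0206, 0, 0, 0], [0, 0, -0.0225, 0, 0, 0]]})

```text
t: 6.45
position: [0.5203, 0.1749, 0.1082]
eef_rot: [-180.0, -0.0, 165.8]
ft_force: [0.2, -0.2, -3.3]
grip_width: 0.673
grip_force: 75.2
```

nudge_tcp(motion={"increments":[[0, 0, -0.0019, 0, 0, 0], [0, 0, -0.0038, 0, 0, 0], [0, 0, -0.0056, 0, 0, 0], [0, 0, -0.0075, 0, 0, 0], [0, 0, -0.0094, 0, 0, 0], [0, 0, -0.0113, 0, 0, 0], [0, 0, -0.0131, 0, 0, 0], [0, 0, -0.015, 0, 0, 0], [0, 0, -0.0169, 0, 0, 0], [0, 0, -0.0188, 0, 0, 0], [0, 0, -0.0206, 0, 0, 0], [0, 0, -0.0225, 0, 0, 0]]})

```text
t: 7.65
position: [0.5203, 0.175, 0.1262]
eef_rot: [180.0, 0.0, 165.8]
ft_force: [-0.1, -0.2, -7.4]
grip_width: 0.671
grip_force: 75.7
```

```bash
python3 - <<'E'
from station import env, vision, readout
import cv2
cv2.imwrite("pics/s2.png",vision.read_camera("side")["image"][:,:,::-1])
E
```

```text
(no output)
```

View pics/s2.png

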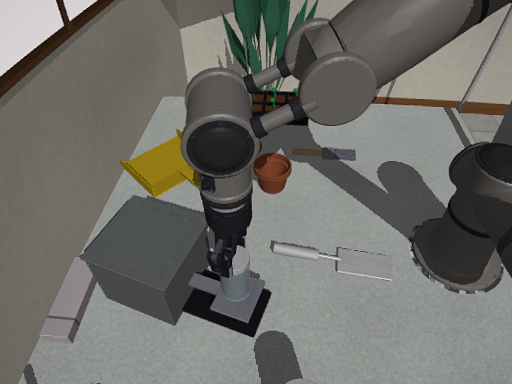

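The lid is flat shut, the jar hangs free at about (232,275), and the force equals its full weight. Next I need the pot's place and the finger direction for the descent.

```bash
python3 - <<'E'
from station import env, vision, readout
from h import *
import pickle
S,T=pickle.load(open("c0.pkl","rb"))
p=[onz(S,(271.5,165.5),.08),onz(T,(302,204),.08)];print(p)
sc=np.array([.571,-.3715]);d=np.mean(p,0)[:2]-sc;print(np.linalg.norm(d),np.degrees(np.arctan2(d[1],d[0])))
s=readout.state();print(s["joints"])
for yaw in (165.8,100): print(yaw,delta(s,[.571,-.3715,.21],yaw))
E
```

```text
[array([ 0.47018514, -0.20295767,  0.08      ]), array([ 0.46474953, -0.20729113,  0.08      ])]
0.19595880604591798 121.89329134904696
[ 1.05840470e+01  2.58036574e+01  8.95267009e+01  6.07124548e-03
  6.46412855e+01 -6.52629444e+01]
165.8 (array([-0.1827, -0.5175, -0.0836]), array([0., 0., 0.]))
100 (array([-0.1827, -0.5175, -0.0836]), array([ 0. ,  0. , 65.8]))
```

To row units: -0.36 m / 0.8 = -0.45, -0.04 m / 0.8 = -0.05.

nudge_tcp(motion={"increments":[[0, -0.0063, -0.025, 0, 0, 0], [0, -0.025, -0.05, 0, 0, 0], [0, -0.0563, -0.075, 0, 0, 0], [-0.0063, -0.1, -0.0938, 0, 0, 0], [-0.0188, -0.1438, -0.105, 0, 0, 0], [-0.0375, -0.1875, -0.105, 0, 0, 0], [-0.0563, -0.2313, -0.105, 0, 0, 0], [-0.075, -0.275, -0.105, 0, 0, 0], [-0.0938, -0.3188, -0.105, 0, 0, 0], [-0.1125, -0.3625, -0.105, 0, 0, 0], [-0.1313, -0.4063, -0.105, 0, 0, 0], [-0.15, -0.45, -0.105, 0, 0, 0]]})

```text
t: 8.9
position: [0.5485, -0.205, 0.21]
eef_rot: [180.0, -0.0, 165.8]
ft_force: [0.7, 0.7, -6.9]
grip_width: 0.674
grip_force: 77.5
```

nudge_tcp(motion={"increments":[[-0.0188, -0.0438, 0, 0, 0, 0], [-0.035, -0.0875, 0, 0, 0, 0], [-0.0513, -0.125, 0, 0, 0, 0], [-0.0638, -0.1563, 0, 0, 0, 0], [-0.0725, -0.1775, 0, 0, 0, 0], [-0.0775, -0.1913, 0, 0, 0, 0], [-0.0788, -0.1963, 0, 0, 0, 0], [-0.0788, -0.1963, 0, 0, 0, 0], [-0.0788, -0.1963, 0, 0, 0, 0], [-0.0788, -0.1963, 0, 0, 0, 0]]})

```text
t: 9.9
position: [0.5715, -0.37, 0.2104]
eef_rot: [180.0, 0.0, 165.9]
ft_force: [0.2, 0.4, -6.7]
grip_width: 0.671
grip_force: 77.5
```

```bash
python3 - <<'E'
from station import env, vision, readout
from h import *
s=readout.state();print(delta(s,[.571,-.3715,.21],165.8))
W=vision.read_camera("wrist");im=W["image"][:,:,::-1].copy()
C0=vision.read_camera("side")
for C in[circ(.571,-.3715,.018,.062),circ(.571,-.3715,0,.054)]:cv2.polylines(im,[proj(W,C).astype(int)],False,(0,255,0),1)
cv2.imwrite("pics/w3.png",im);cv2.imwrite("pics/s3.png",C0["image"][:,:,::-1])
E
```

```text
(array([ 0.0001, -0.0016,  0.0004]), array([0. , 0. , 0.1]))
```

View pics/w3.png

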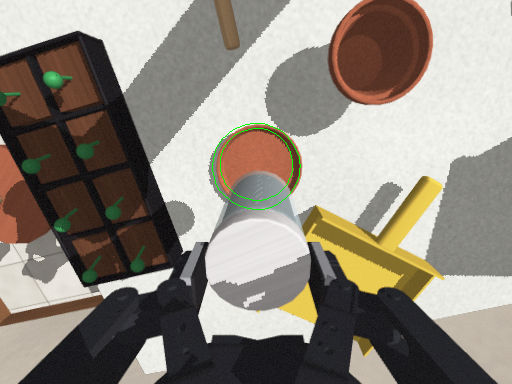

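The rim is at columns 212-302, within about 2 mm of the predicted circle and right under the held jar. The tray and pot are clear of the fingers. Descending.

To row units: 0.136 m / 0.8 = 0.17, 0.008 m / 0.8 = 0.01.

nudge_tcp(motion={"increments":[[0, 0, 0.01, 0, 0, 0], [0, 0, 0.0275, 0, 0, 0], [0, 0, 0.0475, 0, 0, 0], [0, 0, 0.0675, 0, 0, 0], [0, 0, 0.0875, 0, 0, 0], [0, 0, 0.1075, 0, 0, 0], [0, 0, 0.125, 0, 0, 0], [0, 0, 0.14, 0, 0, 0], [0, 0, 0.1525, 0, 0, 0], [0, 0, 0.1613, 0, 0, 0], [0, 0, 0.1663, 0, 0, 0], [0, 0, 0.17, 0, 0, 0]]})

```text
t: 11.2
position: [0.5715, -0.3712, 0.0741]
eef_rot: [-180.0, 0.0, 165.8]
ft_force: [0.1, 0.1, -6.9]
grip_width: 0.674
grip_force: 77.5
```

nudge_tcp(motion={"increments":[[0, 0, 0.0013, 0, 0, 0], [0, 0, 0.0025, 0, 0, 0], [0, 0, 0.0038, 0, 0, 0], [0, 0, 0.005, 0, 0, 0], [0, 0, 0.0063, 0, 0, 0], [0, 0, 0.0063, 0, 0, 0]]})

```text
t: 11.8
position: [0.5712, -0.371, 0.069]
eef_rot: [180.0, -0.0, 165.8]
ft_force: [-0.1, -0.1, -7.2]
grip_width: 0.668
grip_force: 77.5
```

```bash
python3 - <<'E'
from station import env, vision, readout
import cv2
cv2.imwrite("pics/s4.png",cv2.resize(vision.read_camera("side")["image"][60:240,140:380,::-1],(800,600)))
E
```

```text
(no output)
```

View pics/s4.png

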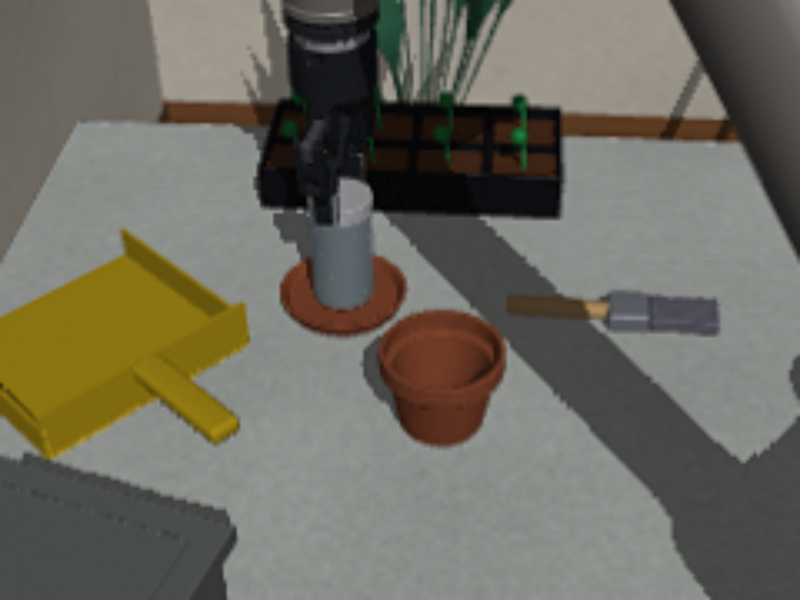

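The jar (base at about (343,292)) is centred in the saucer, just above its floor. I'll lower it in 1 mm rows until the force shows contact.

To row units: 0.003 m / 0.8 = 0.0038, 0.002 m / 0.8 = 0.0025.

nudge_tcp(motion={"increments":[[0, 0, 0.0013, 0, 0, 0], [0, 0, 0.0025, 0, 0, 0], [0, 0, 0.0038, 0, 0, 0], [0, 0, 0.0038, 0, 0, 0]]})

```text
t: 12.25
position: [0.5712, -0.371, 0.0659]
eef_rot: [180.0, -0.0, 165.8]
ft_force: [-0.0, -1.3, -6.4]
grip_width: 0.674
grip_force: 77.5
```

nudge_tcp(motion={"increments":[[0, 0, 0.0013, 0, 0, 0], [0, 0, 0.0013, 0, 0, 0]]})

```text
t: 12.45
position: [0.5716, -0.3712, 0.0657]
eef_rot: [-180.0, 0.1, 165.8]
ft_force: [-0.5, 0.5, -2.5]
grip_width: 0.669
grip_force: 78.1
```

To row units: 0.0005 m / 0.8 = 0.0006.

nudge_tcp(motion={"increments":[[0, 0, 0.0006, 0, 0, 0], [0, 0, 0.0006, 0, 0, 0], [0, 0, 0.0006, 0, 0, 0]]}, clamp_n=20)

```text
t: 12.75
position: [0.5718, -0.3712, 0.0656]
eef_rot: [-180.0, 0.1, 165.8]
ft_force: [-1.5, 4.1, 4.1]
grip_width: 0.671
grip_force: 78.5
```

nudge_tcp(motion={"increments":[[0, 0, 0, 0, 0, 0], [0, 0, 0, 0, 0, 0], [0, 0, 0, 0, 0, 0], [0, 0, 0, 0, 0, 0], [0, 0, 0, 0, 0, 0], [0, 0, 0, 0, 0, 0]]}, aperture=0.95)

```text
t: 13.35
position: [0.5713, -0.3712, 0.0645]
eef_rot: [-180.0, 0.0, 165.8]
ft_force: [-0.3, -1.2, 0.6]
grip_width: 0.952
grip_force: 0.0
```

To row units: -0.13 m / 0.8 = -0.1625, -0.12 m / 0.8 = -0.15.

nudge_tcp(motion={"increments":[[0, 0, -0.0063, 0, 0, 0], [0, 0, -0.0188, 0, 0, 0], [0, 0, -0.0375, 0, 0, 0], [0, 0, -0.0563, 0, 0, 0], [0, 0, -0.075, 0, 0, 0], [0, 0, -0.1, 0, 0, 0], [0, 0, -0.125, 0, 0, 0], [0, 0, -0.15, 0, 0, 0], [0, 0, -0.1625, 0, 0, 0], [0, 0, -0.1625, 0, 0, 0], [0, 0, -0.1625, 0, 0, 0], [0, 0, -0.1625, 0, 0, 0]]})

```text
t: 14.55
position: [0.5708, -0.3707, 0.1932]
eef_rot: [179.9, -0.1, 165.8]
ft_force: [0.2, 0.0, -0.7]
grip_width: 0.95
grip_force: 0.0
```

```bash
python3 - <<'E'
from station import env, vision, readout
from h import *
S=vision.read_camera("side");W=vision.read_camera("wrist")
cv2.imwrite("pics/end.png",np.hstack([cv2.resize(S["image"],(400,300)),cv2.resize(W["image"],(400,300))])[:,:,::-1])
E
```

```text
(no output)
```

View pics/end.png

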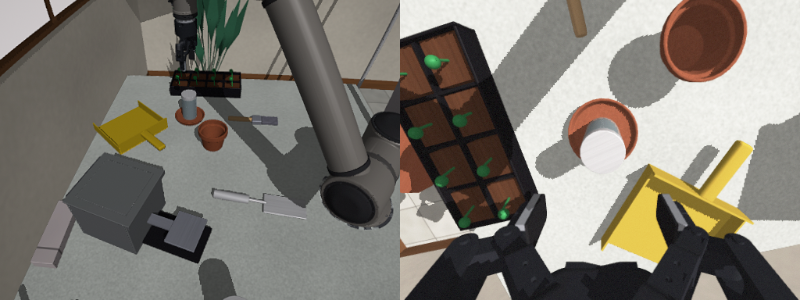

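The jar stands upright in the saucer (side view about (190,105)), the lid is shut, and the gripper is clear. Handing in.

```bash
python3 -c "
from station import env, vision, readout
print(env.job_done())"
```

```text
the job is handed in; nothing more can be done
None
```

The jar is off the pedal and standing upright in the saucer, released; the lid closed slowly, over about 2 s. I handed the job in at about 14.6 s, and the hand-in returned no verdict.

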